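Snap the mixing tub's lid shut all round

ROBOT

A 6-joint arm with a two-finger parallel gripper is mounted at the origin on the work surface. World frame = base frame: x ahead of the robot, y to its left, z up, the work surface at z = 0. Lengths are in m, angles in degrees, forces in N, time in s.
With the tool pointing down it reaches from about 0.4 to 0.825 m from the base axis. Payload 7 kg.
Tool frame: the origin (TCP) lies midway between the tips of the shut fingers; the grasp point (between the pads) lies 19 mm behind it (r.grip_point_offset is the z of the grasp point in the tool frame, in m); z points along the fingers, y is the line along which they close (so a half turn about z gives the same grasp; the last joint's range is limited). The gripper opens to 88 mm and grips with 3 to 60 N. Pads are 19 mm wide; open, the fingers measure 130 mm over their backs; the gripper's body (78 mm by 193 mm) begins 47 mm behind the grasp point.
Start: joints at [83.199, 20.546, 0.682, 0, -70.136, -16.507], TCP at [0.267, 0.62, 0.227] pointing down, gripper open.
Joint ranges: [-176.03, 176.03], [-82.01, 121.73], [-58.28, 71.71], [-173.87, 95.51], [-174.79, -0.11], [-173.66, 173.66]. Speed limits (degrees/s): [136.94, 136.94, 172.46, 180, 180, 180].

INTERFACE

Orientations are given as [roll, pitch, yaw] about the fixed x, y, z axes, in that order (R = Rz(yaw) Ry(pitch) Rx(roll)).
In Python, from plant import r, viewer, recognise, outline_of, pinpoint gives the robot as it stands.
- The arm moves only by the tool move_arm, never from a script. Its argument "targets" is a list of rows, each a list of 2 entries, a list of its own where there are three numbers: the shift along the tool's x, y, z in cm, then the turn, a rotation vector about the tool's x, y, z in rad. A call has 1 to 5 rows; each row is the pose to reach, as a shift and turn from the pose commanded when the call began, along the tool's axes at that moment; what a row does not reach only later rows make up. A row lasts 1/8 s, in which the tool goes at most 62.5 mm and 10.7 degrees, less where a joint would pass 70% of its speed; a pose out of reach is approached as far as the arm can. A call with a gripper value outside its range is refused whole. "jaw" is the finger opening in cm, from 0 to 8.76, set as the call begins (left out, the last holds). The fingers move at their own pace and stop on an object; "squeeze" is the grip in N (left out, the last holds). Time passes only in rows, so rows that repeat a pose let the fingers close. It gives the time, the measured TCP pose, the force, the opening and the grip force at its end, in the units of the state.
- r.get_state(): the state, without advancing time (a new reading comes with each control period).
- viewer.capture(name): name is "scene" or "side" or "wrist"; returns a dict with "image" (384x512x3 uint8, blue, green, red), "intrinsics" (3x3 intrinsics, pixels), "camera_from_world" (4x4, takes a point from world to camera coordinates). Camera axes: x right, y up, looking along -z (the intrinsics and any distortion apply to the point x, -y, -z); pixel columns grow to the right and rows downward; lengths in m; the calibration is good to about 2 mm. A picture is of the moment at which its call begins. There is no depth.
- r.close_job(): hands the job in; it is judged then, once.
Trained networks look in the newest picture that a camera, given by its name, has taken for a name from the list of things; names that differ only in an ending like _2 or _b are one class to them, and where a whole thing is asked for, a point or a joint stands for the part that bears it (a point fixed in the world has none). Each returns a list of dicts, best first, with "score" (0 to 1); they miss things now and then, are a little off and sometimes report something else, mostly with a low value. They report only what shows in the picture. A call takes as long as a camera call.
- recognise(label, camera): "box" ([left, top, right, bottom] in pixels, round what is visible of it).
- outline_of(label, camera): "mask" (384x512 bool, what is visible of it) and "box" ([left, top, right, bottom] in pixels, round what is visible of it).
- pinpoint(label, camera): "location" ([row, column] in pixels: a listed point, or the origin of a listed thing).
The state is a dict: "time_s": time; "joints": joint angles; "qd": joint speeds; "joint_torque": joint torques, N m; "tcp_pos": TCP position; "eef_rot": TCP orientation; "contact_force": force on the tool from outside, world axes, zero at the start; "moment": the same for the moment, N m; "gripper_width": finger opening in m; "gripper_force": force on a finger pad.
Only numpy, scipy, OpenCV 4.12 (cv2) and the standard library are available. Lean on these libraries where they do the work, as an engineer would, in place of code of your own. Each camera call takes 0.05 s, during which the arm holds its last target. There are 200 camera calls.

TASK

The lid lies on the grey mixing tub, but sections of its rim are still sprung up. Press around the rim with the fingertips, section by section, until all six sections have clicked down flush. Leave the tub standing where it is, neither lifted nor shoved along, and leave the things around it alone.

Things in the scene. Friction and masses are not known exactly. Their poses are not given: they have to be found in the camera images.
- tub: round grey plastic mixing tub with its white lid on, full, 2 to 3 kg, standing loose on the mat; 172 mm across at the foot, 200 mm at the rim, 212 mm over the lid. Origin at the centre of its underside, z up. Lid section i (0 to 5) is centred on the direction i x 60 degrees counter-clockwise, seen from above, from the tub's x axis
- lid_centre (a point): middle of the lid's top face, 112 mm above the tub's underside. The lid is a flat six-sided centre panel, rigid with the tub, 118 mm from flat to flat, and around it six separate rim sections of 60 degrees each, reaching out to 106 mm from the tub's axis
- section0 (a joint): lid rim section 0, hinged along a straight edge of the panel 60 mm from the tub's axis: 0 = sprung up (outer edge 14 mm high), 0.30 rad = shut, flush with the panel. Pressed at its rim point it resists with up to about 7 N (more nearer the hinge), snaps over half-way (0.15) and stays shut; let go earlier it springs back up. Some sections may already be shut at the start
- rim0 (a point): point to press on the top face of section 0, mid-way along it, 34 mm out from its hinge line (94 mm from the tub's axis when shut). Moves with the section: 112 mm above the tub's underside when shut, 122 mm when up. z is the face's normal, straight up when shut
- section1 (a joint): lid rim section 1, hinged along a straight edge of the panel 60 mm from the tub's axis: 0 = sprung up (outer edge 14 mm high), 0.30 rad = shut, flush with the panel. Pressed at its rim point it resists with up to about 7 N (more nearer the hinge), snaps over half-way (0.15) and stays shut; let go earlier it springs back up. Some sections may already be shut at the start
- rim1 (a point): point to press on the top face of section 1, mid-way along it, 34 mm out from its hinge line (94 mm from the tub's axis when shut). Moves with the section: 112 mm above the tub's underside when shut, 122 mm when up. z is the face's normal, straight up when shut
- section2 (a joint): lid rim section 2, hinged along a straight edge of the panel 60 mm from the tub's axis: 0 = sprung up (outer edge 14 mm high), 0.30 rad = shut, flush with the panel. Pressed at its rim point it resists with up to about 7 N (more nearer the hinge), snaps over half-way (0.15) and stays shut; let go earlier it springs back up. Some sections may already be shut at the start
- rim2 (a point): point to press on the top face of section 2, mid-way along it, 34 mm out from its hinge line (94 mm from the tub's axis when shut). Moves with the section: 112 mm above the tub's underside when shut, 122 mm when up. z is the face's normal, straight up when shut
- section3 (a joint): lid rim section 3, hinged along a straight edge of the panel 60 mm from the tub's axis: 0 = sprung up (outer edge 14 mm high), 0.30 rad = shut, flush with the panel. Pressed at its rim point it resists with up to about 7 N (more nearer the hinge), snaps over half-way (0.15) and stays shut; let go earlier it springs back up. Some sections may already be shut at the start
- rim3 (a point): point to press on the top face of section 3, mid-way along it, 34 mm out from its hinge line (94 mm from the tub's axis when shut). Moves with the section: 112 mm above the tub's underside when shut, 122 mm when up. z is the face's normal, straight up when shut
- section4 (a joint): lid rim section 4, hinged along a straight edge of the panel 60 mm from the tub's axis: 0 = sprung up (outer edge 14 mm high), 0.30 rad = shut, flush with the panel. Pressed at its rim point it resists with up to about 7 N (more nearer the hinge), snaps over half-way (0.15) and stays shut; let go earlier it springs back up. Some sections may already be shut at the start
- rim4 (a point): point to press on the top face of section 4, mid-way along it, 34 mm out from its hinge line (94 mm from the tub's axis when shut). Moves with the section: 112 mm above the tub's underside when shut, 122 mm when up. z is the face's normal, straight up when shut
- section5 (a joint): lid rim section 5, hinged along a straight edge of the panel 60 mm from the tub's axis: 0 = sprung up (outer edge 14 mm high), 0.30 rad = shut, flush with the panel. Pressed at its rim point it resists with up to about 7 N (more nearer the hinge), snaps over half-way (0.15) and stays shut; let go earlier it springs back up. Some sections may already be shut at the start
- rim5 (a point): point to press on the top face of section 5, mid-way along it, 34 mm out from its hinge line (94 mm from the tub's axis when shut). Moves with the section: 112 mm above the tub's underside when shut, 122 mm when up. z is the face's normal, straight up when shut
- paint_tin: bystander: closed round paint tin, 108 mm across, 118 mm tall, standing; origin at the centre of its underside
- cup: bystander: empty clear mixing cup, 92 mm across, 100 mm tall, standing; origin at the centre of its underside
- jar: bystander: small amber jar with black cap, 60 mm across, 85 mm tall, standing; origin at the centre of its underside
- stick: bystander: flat wooden stirring stick lying on the mat, 200 x 26 x 5 mm; origin at the centre of its underside, x along its length
- brush: bystander: paint brush lying on the mat, handle towards its own -x, less than 50 mm high; origin on its underside
- scraper: bystander: filling knife with a black handle lying flat, 190 mm long, 65 mm wide, 16 mm high; origin under the joint of handle and blade, blade towards +x

How it is judged:
By the outcome, as a careful person would: the job done as asked, in the order asked, and still so for the second after the job is handed in, with the robot touching nothing.
It also fails if it takes over 59 s, if anything falls off the work surface, if the arm or the gripper's body presses on something with over 40 N, if the wrist force passes 120 N, or if a joint passes its speed limit or range.

## Working session

There is one attempt and no reset: what is moved stays moved. The work goes in short steps, Python scripts to look and compute and a tool call to move; the robot and the scene stay as the last step left them, time stands still between calls to the robot, and variables do not carry over. Pictures are saved under pics/ and viewed, at most 10 in all, crops included, and the job is handed in when it is done.

Besides the shell and the picture viewer there is one more tool, called after "Request:" as name(argument=value, ...) on one line, values as JSON. move_arm: Moves the arm, as the interface text tells. Its arguments: {"type":"object","properties":{"targets":{"type":"array","items":{"type":"array"}},"jaw":{"type":"number"},"squeeze":{"type":"number"}},"required":["targets"]}

```bash
mkdir -p pics; cat > h.py <<'E'
import numpy as np, cv2
from plant import r, viewer, recognise, outline_of, pinpoint
def cap(n,save=None):
    c=viewer.capture(n)
    if save: cv2.imwrite('pics/'+save,c['image'])
    return np.array(c['intrinsics']),np.array(c['camera_from_world'])
def ray(K,T,row,col):
    d=np.linalg.inv(K)@[col,row,1]; d=np.array([d[0],-d[1],-d[2]])
    R=T[:3,:3]; return -R.T@T[:3,3], R.T@d
def atz(K,T,rc,z):
    o,d=ray(K,T,*rc); return o+d*(z-o[2])/d[2]
def proj(K,T,p):
    q=T[:3,:3]@p+T[:3,3]; u=K@[q[0],-q[1],-q[2]]; return u[:2]/u[2]
E
python3 - <<'E'
from h import *
print(r.get_state())
for c in ['scene','side','wrist']:
    K,T=cap(c,c+'0.png')
    print(c)
    for l in ['tub','lid_centre']+['rim%d'%i for i in range(6)]+['paint_tin','cup','jar']:
        z={'tub':0,'paint_tin':0,'cup':0,'jar':0,'lid_centre':.112}.get(l,.115)
        try:
            for p in pinpoint(l,c)[:2]: print(l,round(p['score'],2),np.round(p['location']),atz(K,T,p['location'],z).round(4))
        except Exception as e: print(l,e)
E
python3 -c "
import cv2,numpy as np
a=cv2.imread('pics/scene0.png');cv2.imwrite('pics/s.png',cv2.resize(a,(800,600)))"
```

```text
{'time_s': 0.0, 'joints': array([ 8.31995844e+01,  2.05920247e+01,  6.32725263e-01, -2.04228898e-02,
       -7.01334268e+01, -1.65068460e+01]), 'qd': array([ 0.06016502,  0.0782989 ,  0.05899893, -0.05373902, -0.0326863 ,
        0.02610966]), 'joint_torque': array([ 4.29944259e-05, -5.82723427e+01,  2.93049020e+01,  6.99758381e+00,
        7.00752513e-03, -1.61427911e-04]), 'tcp_pos': array([0.26690227, 0.61946235, 0.22560709]), 'eef_rot': array([ 1.79905640e+02, -7.94157669e-03, -2.33142110e+01]), 'contact_force': array([-0.34481028,  0.77493805, -0.46424045]), 'moment': array([-0.00168732,  0.00628355, -0.01407201]), 'gripper_force': 0.0, 'gripper_width': 0.08760362545008654}
scene
tub 0.65 [226. 231.] [ 0.5374  0.0076 -0.    ]
lid_centre 0.76 [199. 226.] [ 0.536  -0.0088  0.112 ]
rim0 0.7 [192. 259.] [0.596  0.0733 0.115 ]
rim0 0.52 [212. 213.] [ 0.5515 -0.088   0.115 ]
rim1 0.7 [192. 259.] [0.596  0.0733 0.115 ]
rim1 0.52 [212. 213.] [ 0.5515 -0.088   0.115 ]
rim2 0.7 [192. 259.] [0.596  0.0733 0.115 ]
rim2 0.52 [212. 213.] [ 0.5515 -0.088   0.115 ]
rim3 0.7 [192. 259.] [0.596  
[... 598 characters left out ...]
.81 [220. 310.] [ 0.552  -0.0928  0.115 ]
rim1 0.81 [181. 257.] [0.5341 0.1127 0.115 ]
rim1 0.81 [220. 310.] [ 0.552  -0.0928  0.115 ]
rim2 0.81 [181. 257.] [0.5341 0.1127 0.115 ]
rim2 0.81 [220. 310.] [ 0.552  -0.0928  0.115 ]
rim3 0.81 [181. 257.] [0.5341 0.1127 0.115 ]
rim3 0.81 [220. 310.] [ 0.552  -0.0928  0.115 ]
rim4 0.81 [181. 257.] [0.5341 0.1127 0.115 ]
rim4 0.81 [220. 310.] [ 0.552  -0.0928  0.115 ]
rim5 0.81 [181. 257.] [0.5341 0.1127 0.115 ]
rim5 0.81 [220. 310.] [ 0.552  -0.0928  0.115 ]
paint_tin 0.87 [185. 254.] [0.5936 0.2081 0.    ]
cup 0.85 [277. 304.] [ 0.4822 -0.1608  0.    ]
jar 0.66 [192. 304.] [ 0.7007  0.0799 -0.    ]
wrist
cup 0.62 [ 57. 372.] [0.3301 0.4335 0.    ]
```

View pics/s.png

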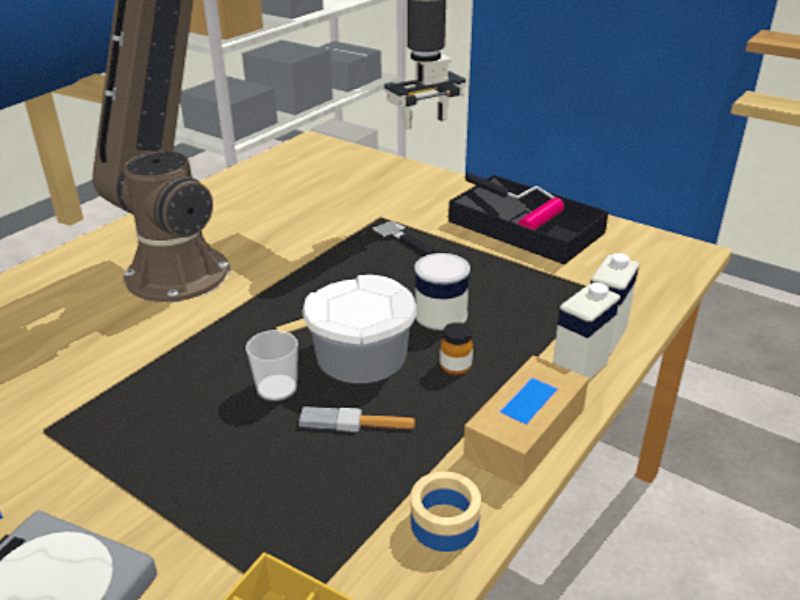

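View pics/side0.png

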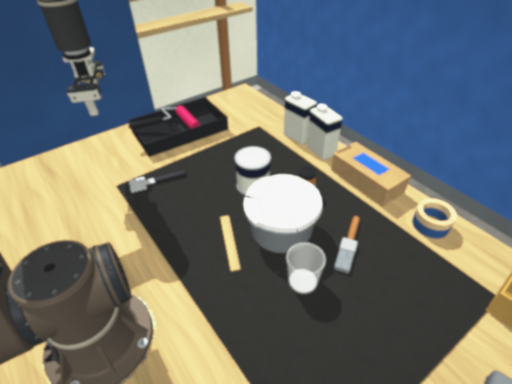

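The tub stands mid-mat, with its centre near (0.537, 0.003). The scene view (lid centre at row 199, col 226) shows several sections raised. The tin is behind and left of it, the cup is to its right, and both are clear of the rim. I'll go above it with the fingers shut.

Request:
move_arm(targets=[[[45.9,47.7,-15],[0,0,0]],[[45.9,47.7,-15],[0,0,0]],[[45.9,47.7,-15],[0,0,0]],[[45.9,47.7,-15],[0,0,0]],[[45.9,47.7,-15],[0,0,0]]], jaw=0)

```text
time_s: 2.42
tcp_pos: [0.3746, 0.3327, 0.2964]
eef_rot: [-180.0, -0.0, -23.3]
contact_force: [1.4, 0.0, 1.1]
gripper_width: 0.0433
gripper_force: 0.0
```

```bash
cat >> h.py <<'E'
from scipy.spatial.transform import Rotation as Ro
def to(p):
    s=r.get_state(); R=Ro.from_euler('xyz',s['eef_rot'],degrees=True)
    print('t',round(s['time_s'],2),s['tcp_pos'].round(4),s['eef_rot'].round(1),'F',s['contact_force'].round(1),'shift cm',(R.inv().apply(np.array(p)-s['tcp_pos'])*100).round(2))
E
python3 - <<'E'
from h import *
to([.5,0,.38])
K,T=cap('wrist'); s=r.get_state(); R=Ro.from_euler('xyz',s['eef_rot'],degrees=True)
print('cam in tool',R.inv().apply(-T[:3,:3].T@T[:3,3]-s['tcp_pos']).round(3), 'look',R.inv().apply(-T[2,:3]).round(3),K.round(0).tolist())
E
```

```text
t 2.42 [0.3746 0.3327 0.2964] [-180.    -0.   -23.3] F [1.4 0.  1.1] shift cm [24.67 25.6  -8.38]
cam in tool [ 0.064 -0.004 -0.156] look [-0.251  0.002  0.968] [[296.0, 0.0, 250.0], [0.0, 296.0, 188.0], [0.0, 0.0, 1.0]]
```

Request:
move_arm(targets=[[[26.5,25,-1],[0,0,0]],[[26.5,25,-1],[0,0,0]],[[26.5,25,-1],[0,0,0]],[[26.5,25,-1],[0,0,0]],[[26.5,25,-1],[0,0,0]]])

```text
time_s: 3.1
tcp_pos: [0.4987, 0.046, 0.3048]
eef_rot: [-179.9, -0.0, -23.3]
contact_force: [0.9, 0.7, 0.9]
gripper_width: 0.0002
gripper_force: 0.0
```

Request:
move_arm(targets=[[[1,1,0],[0,0,0]],[[1,1,0],[0,0,0]]])

```text
time_s: 3.35
tcp_pos: [0.5035, 0.0339, 0.304]
eef_rot: [180.0, 0.0, -23.4]
contact_force: [0.7, 0.1, -0.2]
gripper_width: 0.0001
gripper_force: 0.0
```

```bash
python3 - <<'E'
from h import *
to([.53,0,.30])
K,T=cap('wrist','w1.png')
for l,z in [('lid_centre',.112),('tub',0),('rim0',.117)]:
    for p in pinpoint(l,'wrist')[:6]: print(l,round(p['score'],2),np.round(p['location']),atz(K,T,p['location'],z).round(4))
np.savez('w1.npz',K=K,T=T)
a=cv2.imread('pics/w1.png');cv2.imwrite('pics/w1b.png',cv2.resize(a,(800,600),interpolation=cv2.INTER_CUBIC))
E
```

```text
t 3.35 [0.5035 0.0339 0.304 ] [180.    0.  -23.4] F [ 0.7  0.1 -0.2] shift cm [3.78 2.05 0.4 ]
lid_centre 0.96 [130. 261.] [0.5412 0.0038 0.112 ]
tub 0.93 [126. 260.] [0.5406 0.0018 0.    ]
rim0 0.93 [179. 196.] [0.5198 0.0983 0.117 ]
rim0 0.86 [169. 332.] [ 0.4665 -0.0552  0.117 ]
rim0 0.83 [ 95. 188.] [0.6097 0.064  0.117 ]
rim0 0.83 [208. 264.] [0.454  0.0374 0.117 ]
rim0 0.71 [222. 265.] [0.4361 0.0439 0.117 ]
rim0 0.68 [ 45. 256.] [ 0.6266 -0.0258  0.117 ]
```

View pics/w1b.png

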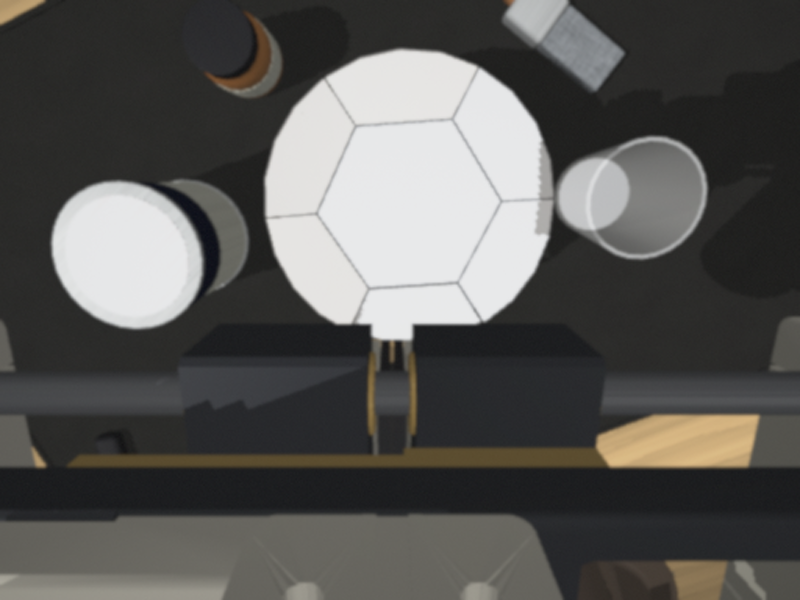

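The lid fills the upper middle of the picture, with the centre at about (348, 174)/(row 130, col 261). The hexagon corners are sharp and the tin and cup are clear. I'll work out the six press points.

```bash
python3 - <<'E'
from h import *
d=np.load('w1.npz');K,T=d['K'],d['T']
px=np.array([(355,126),(452,119),(502,201),(459,282),(369,288),(317,213)])*.64
P=np.array([atz(K,T,(v,u),.112) for u,v in px]); c=P.mean(0)
print(c.round(4),np.linalg.norm(P-c,axis=1).round(4))
a=np.degrees(np.arctan2(*(P-c)[:,1::-1].T)); print(a.round(1))
off=np.degrees(np.angle(np.mean(np.exp(6j*np.radians(a)))))/6+30; print('mid dir',off)
for k in range(6):
    t=np.radians(off+60*k); q=c+.091*np.array([np.cos(t),np.sin(t),0]); print(k,round(off+60*k,1),q.round(4)); to([q[0],q[1],.14])
E
```

```text
[0.5385 0.0043 0.112 ] [0.0693 0.0688 0.0693 0.0695 0.0692 0.0689]
[  11.   -49.3 -109.7 -168.9  130.3   70.1]
mid dir 40.57460856513147
0 40.6 [0.6076 0.0635 0.112 ]
t 3.55 [0.5031 0.0358 0.3043] [-180.    -0.   -23.2] F [ 0.3 -0.1 -0.9] shift cm [ 8.51 -6.67 16.43]
1 100.6 [0.5218 0.0938 0.112 ]
t 3.55 [0.5031 0.0358 0.3043] [-180.    -0.   -23.2] F [ 0.3 -0.1 -0.9] shift cm [-0.57 -6.06 16.43]
2 160.6 [0.4526 0.0346 0.112 ]
t 3.55 [0.5031 0.0358 0.3043] [-180.    -0.   -23.2] F [ 0.3 -0.1 -0.9] shift cm [-4.59  2.1  16.43]
3 220.6 [ 0.4693 -0.0548  0.112 ]
t 3.55 [0.5031 0.0358 0.3043] [-180.    -0.   -23.2] F [ 0.3 -0.1 -0.9] shift cm [ 0.47  9.66 16.43]
4 280.6 [ 0.5552 -0.0851  0.112 ]
t 3.55 [0.5031 0.0358 0.3043] [-180.    -0.   -23.2] F [ 0.3 -0.1 -0.9] shift cm [ 9.55  9.06 16.43]
5 340.6 [ 0.6243 -0.0259  0.112 ]
t 3.55 [0.5031 0.0358 0.3043] [-180.    -0.   -23.2] F [ 0.3 -0.1 -0.9] shift cm [13.57  0.9  16.43]
```

Request:
move_arm(targets=[[[-0.6,-6.1,10],[0,0,0]],[[-0.6,-6.1,16],[0,0,0]],[[-0.6,-6.1,16],[0,0,0]],[[-0.6,-6.1,16.5],[0,0,0]],[[-0.6,-6.1,16.5],[0,0,0]]])

```text
time_s: 4.18
tcp_pos: [0.5224, 0.0937, 0.1404]
eef_rot: [-180.0, -0.1, -23.2]
contact_force: [-0.0, 0.1, 0.4]
gripper_width: 0.0007
gripper_force: 0.0
```

Request:
move_arm(targets=[[[0,0,0.6],[0,0,0]],[[0,0,1.2],[0,0,0]],[[0,0,1.7],[0,0,0]],[[0,0,2.2],[0,0,0]],[[0,0,2.4],[0,0,0]]])

```text
time_s: 4.8
tcp_pos: [0.5218, 0.0929, 0.1149]
eef_rot: [180.0, 0.0, -23.3]
contact_force: [-0.3, 0.2, -0.5]
gripper_width: 0.0006
gripper_force: 0.0
```

Request:
move_arm(targets=[[[0,0,0.3],[0,0,0]],[[0,0,0.3],[0,0,0]]])

```text
time_s: 5.05
tcp_pos: [0.5219, 0.0929, 0.1123]
eef_rot: [180.0, 0.0, -23.3]
contact_force: [-1.8, -1.4, 3.1]
gripper_width: -0.0001
gripper_force: 1.4
```

Request:
move_arm(targets=[[[0,0,-2.5],[0,0,0]],[[-2,4.1,-2.5],[0,0,0]],[[-4.0,8.2,-2.5],[0,0,0]],[[-4.0,8.2,-2.0],[0,0,0]],[[-4.0,8.2,-1.5],[0,0,0]]])

```text
time_s: 5.68
tcp_pos: [0.4533, 0.0337, 0.1273]
eef_rot: [-180.0, -0.1, -23.3]
contact_force: [0.0, 1.0, -0.5]
gripper_width: 0.0002
gripper_force: 0.0
```

Request:
move_arm(targets=[[[0,0,0.5],[0,0,0]],[[0,0,0.8],[0,0,0]],[[0,0,1.1],[0,0,0]],[[0,0,1.5],[0,0,0]],[[0,0,1.5],[0,0,0]]])

```text
time_s: 6.3
tcp_pos: [0.453, 0.0337, 0.1123]
eef_rot: [-180.0, -0.0, -23.3]
contact_force: [-0.5, 0.0, 2.2]
gripper_width: 0.0003
gripper_force: 1.0
```

Request:
move_arm(targets=[[[0,0,-2.5],[0,0,0]],[[2.5,3.8,-2.5],[0,0,0]],[[5.05,7.55,-2.5],[0,0,0]],[[5.05,7.55,-2.0],[0,0,0]],[[5.05,7.55,-1.5],[0,0,0]]])

```text
time_s: 6.92
tcp_pos: [0.4691, -0.0559, 0.1267]
eef_rot: [180.0, 0.0, -23.4]
contact_force: [-0.1, -0.0, -0.2]
gripper_width: 0.0006
gripper_force: 0.0
```

Request:
move_arm(targets=[[[0,0,0.5],[0,0,0]],[[0,0,0.8],[0,0,0]],[[0,0,1.1],[0,0,0]],[[0,0,1.5],[0,0,0]],[[0,0,1.5],[0,0,0]]])

```text
time_s: 7.55
tcp_pos: [0.4694, -0.0554, 0.1123]
eef_rot: [-180.0, -0.0, -23.3]
contact_force: [-1.1, 1.3, 2.6]
gripper_width: 0.0004
gripper_force: 1.5
```

Request:
move_arm(targets=[[[0,0,-2.5],[0,0,0]],[[4.5,-0.3,-2.5],[0,0,0]],[[9.1,-0.6,-2.5],[0,0,0]],[[9.1,-0.6,-2.0],[0,0,0]],[[9.1,-0.6,-1.5],[0,0,0]]])

```text
time_s: 8.18
tcp_pos: [0.5546, -0.0862, 0.1261]
eef_rot: [180.0, 0.1, -23.3]
contact_force: [0.6, -0.9, -0.9]
gripper_width: 0.0004
gripper_force: 0.0
```

Request:
move_arm(targets=[[[0,0,0.5],[0,0,0]],[[0,0,0.8],[0,0,0]],[[0,0,1.1],[0,0,0]],[[0,0,1.5],[0,0,0]],[[0,0,1.5],[0,0,0]]])

```text
time_s: 8.8
tcp_pos: [0.555, -0.0859, 0.1123]
eef_rot: [-180.0, 0.0, -23.3]
contact_force: [-2.4, 1.0, 3.2]
gripper_width: 0.0003
gripper_force: 1.9
```

Request:
move_arm(targets=[[[0,0,-2.5],[0,0,0]],[[2,-4.1,-2.5],[0,0,0]],[[4.0,-8.15,-2.5],[0,0,0]],[[4.0,-8.15,-2.0],[0,0,0]],[[4.0,-8.15,-1.5],[0,0,0]]])

```text
time_s: 9.43
tcp_pos: [0.6236, -0.027, 0.1262]
eef_rot: [180.0, 0.1, -23.3]
contact_force: [0.1, -0.6, 0.2]
gripper_width: 0.0008
gripper_force: 0.0
```

Request:
move_arm(targets=[[[0,0,0.5],[0,0,0]],[[0,0,0.8],[0,0,0]],[[0,0,1.1],[0,0,0]],[[0,0,1.5],[0,0,0]],[[0,0,1.5],[0,0,0]]])

```text
time_s: 10.05
tcp_pos: [0.6236, -0.0274, 0.1122]
eef_rot: [180.0, 0.0, -23.3]
contact_force: [-2.3, -0.1, 5.2]
gripper_width: 0.0003
gripper_force: 2.6
```

Request:
move_arm(targets=[[[0,0,-2.5],[0,0,0]],[[-2.5,-3.8,-2.5],[0,0,0]],[[-5.05,-7.55,-2.5],[0,0,0]],[[-5.05,-7.55,-2.0],[0,0,0]],[[-5.05,-7.55,-1.5],[0,0,0]]])

```text
time_s: 10.68
tcp_pos: [0.6073, 0.0621, 0.1265]
eef_rot: [180.0, 0.0, -23.3]
contact_force: [0.9, -0.6, 0.1]
gripper_width: 0.0005
gripper_force: 0.0
```

Request:
move_arm(targets=[[[0,0,0.5],[0,0,0]],[[0,0,0.8],[0,0,0]],[[0,0,1.1],[0,0,0]],[[0,0,1.5],[0,0,0]],[[0,0,1.5],[0,0,0]]])

```text
time_s: 11.3
tcp_pos: [0.6074, 0.0615, 0.1123]
eef_rot: [179.9, 0.0, -23.3]
contact_force: [-0.6, -0.8, 4.6]
gripper_width: 0.0006
gripper_force: 2.3
```

Request:
move_arm(targets=[[[0,0,-6],[0,0,0]],[[-4,3,-12],[0,0,0]],[[-9,6.7,-18],[0,0,0]],[[-12,6.7,-19],[0,0,0]],[[-12,6.7,-19],[0,0,0]]])

```text
time_s: 11.92
tcp_pos: [0.4697, 0.0479, 0.3058]
eef_rot: [-179.7, -0.2, -23.3]
contact_force: [0.6, -0.2, -0.5]
gripper_width: 0.0004
gripper_force: 0.0
```

```bash
python3 - <<'E'
from h import *
to([.5,0,.3])
K,T=cap('wrist','w2.png'); cap('scene','sc2.png'); cap('side','si2.png')
print([atz(K,T,p['location'],.112).round(4) for p in pinpoint('lid_centre','wrist')[:1]])
cv2.imwrite('pics/w2b.png',cv2.resize(cv2.imread('pics/w2.png'),(800,600)))
f=lambda n,x,y,w,h:cv2.resize(cv2.imread('pics/'+n)[y:y+h,x:x+w],(400,300),interpolation=cv2.INTER_CUBIC)
cv2.imwrite('pics/cmp.png',np.vstack([np.hstack([f('scene0.png',180,165,100,75),f('scene_2.png' if 0 else 'sc2.png',180,165,100,75)]),np.hstack([f('side0.png',230,165,100,75),f('si2.png',230,165,100,75)])]))
E
```

```text
t 11.93 [0.4697 0.0479 0.3058] [-179.7   -0.2  -23.3] F [ 0.6 -0.2 -0.5] shift cm [4.67 3.21 0.58]
[array([0.5378, 0.0068, 0.112 ])]
```

View pics/w2b.png

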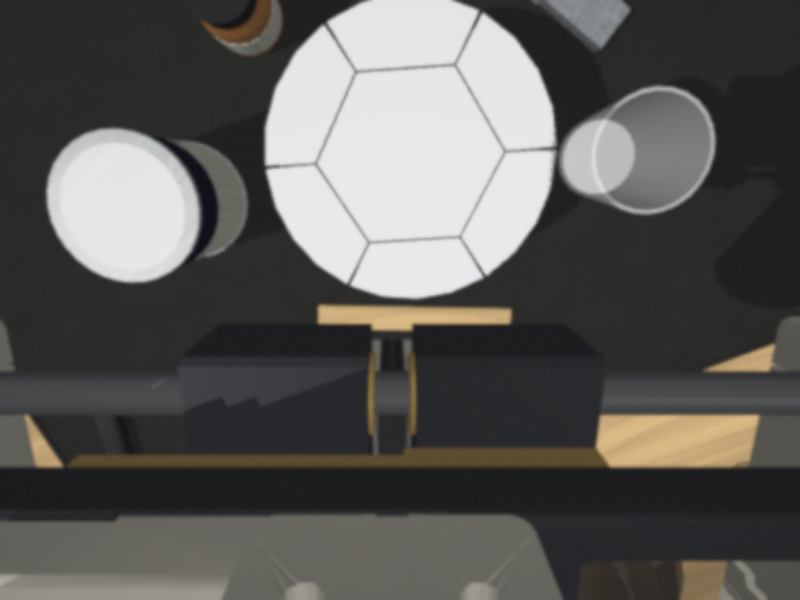

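View pics/cmp.png

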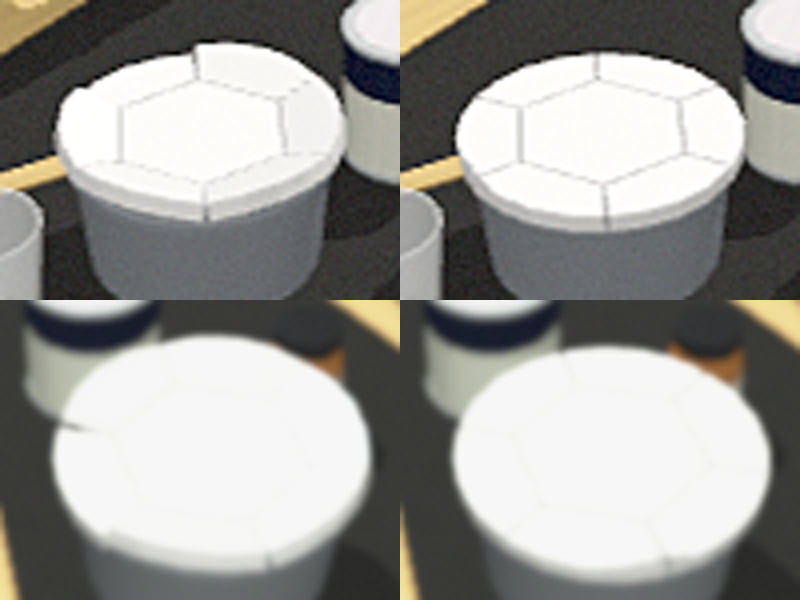

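In the wrist picture the lid, centred at about (145, 410) in the enlargement, is a uniform white disc with even seams. The before/after crops show the raised sections on the left and the tub in the same place with all six flush on the right.

```bash
python3 -c "
from plant import r
print(r.close_job())"
```

```text
the job is handed in; nothing more can be done
None
```

I pressed all six lid sections, and the final pictures show them flush, with the tub where it was and the cup, tin and jar untouched; the job was handed in at about 12 s.

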